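# Pack the clothes pegs and snap the box shut

### The job

Put the clothes pegs away: swing the box's counterweighted lid up past its balance point so that it stays open by itself, and put every clothes peg lying on the counter into the box. Then shut the lid and, once it is shut, flip all four side clips down flat against the box. Leave the other things on the counter where they are.

Things in the scene. Friction and masses are not known exactly. Their poses are not given: they have to be found in the camera images.
- peg_box: open-topped white storage box, fixed to the counter, outside 180 (x) x 220 (y) x 85 high, walls and floor 5 thick. Origin: centre of its underside; x points to the rear (the lid's hinge side), y to its left, z up. The lid is hinged along the rear rim and carries the four clips and a counterweight
- lid (a joint): opening angle of the grey lid (rad): 0 = shut, 1.65 = stop, just past upright. Lid 12 thick, 182 x 224, its top 97 above the counter when shut. It turns about the box's y through lid_hinge, front edge going up and to the rear. Balance point about 1.0 rad: below it the lid falls softly shut, above it it falls softly open and rests there. Lifting at the front bar takes about 1.3 N
- counterweight (a point): middle of the lid's counterweight: steel bar 28 across, 190 long, parallel to the hinge, on two arms 75 from the hinge line, fixed to the lid. Lid shut: it stands above the hinge and slightly to the rear (top 178 above the counter); it swings down behind the box as the lid opens
- lid_hinge (a point): middle of the lid's hinge line, 91 above the counter, at the rear wall of the box (90 behind the box's centre)
- lid_bar (a point): middle of the lid's handle: round steel bar 12 across, 100 long, parallel to the hinge, 34 in front of the lid's front edge (28 clear gap), 214 from the hinge line; 91 above the counter when shut, about 305 when wide open. A lug at each end (87 free between). Can be pinched from above at every lid angle, one finger in the gap, and turns between the fingers
- peg_1: loose clothes peg, 15 (x) x 72 (y, its length) x 12 (z), 14 g, lying flat on the counter left or right of the box. Origin: centre of its underside. May be absent
- peg_2: loose clothes peg, 15 (x) x 72 (y, its length) x 12 (z), 14 g, lying flat on the counter left or right of the box. Origin: centre of its underside. May be absent
- peg_3: loose clothes peg, 15 (x) x 72 (y, its length) x 12 (z), 14 g, lying flat on the counter left or right of the box. Origin: centre of its underside. May be absent
- peg_4: loose clothes peg, 15 (x) x 72 (y, its length) x 12 (z), 14 g, lying flat on the counter left or right of the box. Origin: centre of its underside. May be absent
- peg_5: loose clothes peg, 15 (x) x 72 (y, its length) x 12 (z), 14 g, lying flat on the counter left or right of the box. Origin: centre of its underside. May be absent
- clip_front_left (a joint): angle of the front left clip (rad): about 0 = sticking straight out sideways from the lid (+y side of the box), positive = turning down, 1.57 = stop, flat against the box wall. A white flap 30 wide, 42 long, 5 thick; stiff hinge (about 1 N at the tip), stays where it is left, no spring
- clip_front_left_hinge (a point): hinge of the front left clip, on the lid's left edge (116 from the lid's middle line), middle of the clip's width; its axis is parallel to the box's x; 91 above the counter when the lid is shut
- clip_rear_left (a joint): angle of the rear left clip (rad): about 0 = sticking straight out sideways from the lid (+y side of the box), positive = turning down, 1.57 = stop, flat against the box wall. A white flap 30 wide, 42 long, 5 thick; stiff hinge (about 1 N at the tip), stays where it is left, no spring
- clip_rear_left_hinge (a point): hinge of the rear left clip, on the lid's left edge (116 from the lid's middle line), middle of the clip's width; its axis is parallel to the box's x; 91 above the counter when the lid is shut
- clip_front_right (a joint): angle of the front right clip (rad): about 0 = sticking straight out sideways from the lid (-y side of the box), positive = turning down, 1.57 = stop, flat against the box wall. A white flap 30 wide, 42 long, 5 thick; stiff hinge (about 1 N at the tip), stays where it is left, no spring
- clip_front_right_hinge (a point): hinge of the front right clip, on the lid's right edge (116 from the lid's middle line), middle of the clip's width; its axis is parallel to the box's x; 91 above the counter when the lid is shut
- clip_rear_right (a joint): angle of the rear right clip (rad): about 0 = sticking straight out sideways from the lid (-y side of the box), positive = turning down, 1.57 = stop, flat against the box wall. A white flap 30 wide, 42 long, 5 thick; stiff hinge (about 1 N at the tip), stays where it is left, no spring
- clip_rear_right_hinge (a point): hinge of the rear right clip, on the lid's right edge (116 from the lid's middle line), middle of the clip's width; its axis is parallel to the box's x; 91 above the counter when the lid is shut
- spool: wooden spool of white thread, 29 across, 45 high, standing among the pegs, loose, not to be disturbed. Origin: centre of its underside
- tape: yellow tape measure, 40 x 82 x 62 high, far left, loose, not to be disturbed. Origin: centre of its underside
- wax: round pot with a wooden lid, 91 across, 53 high, far right, loose, not to be disturbed. Origin: centre of its underside
- brush: grey scrubbing brush, 30 x 85 x 55 high, on the right, loose, not to be disturbed. Origin: centre of its underside
- soap: yellow bar of soap, 55 x 78 x 20 high, far right, loose, not to be disturbed. Origin: centre of its underside

How it is judged:
By the outcome, as a careful person would: the job done as asked, in the order asked, and still so for the second after the job is handed in, with the robot touching nothing.
Of peg_1, peg_2, peg_3, peg_4, peg_5 only 3 to 5 are there at a start; the rules pass over those that are not, and their reading is None.
At some moment in a run one of peg_1, peg_2, peg_3, peg_4, peg_5 may be knocked a few centimetres aside while the robot is not near it.
Once in a run the grip may slacken for a moment while it holds something.
It also fails if it takes over 208 s, if anything falls off the work surface, if the arm or the gripper's body presses on something with over 40 N, if the wrist force passes 120 N, or if a joint passes its speed limit or range.

### The arm

A 7-joint arm with a two-finger parallel gripper is mounted at the origin on a cart in front of the work surface, level with it; the furniture and walls round the work are solid. World frame = base frame: x ahead of the robot, y to its left, z up, the work surface at z = 0. Lengths are in m, angles in rad, forces in N, time in s.
With the tool pointing down it reaches from about 0.4 to 0.875 m from the base axis. Payload 6.5 kg.
Tool frame: the origin (TCP) lies at the very end of the fingers, on their centre line; the grasp point (between the pads) lies 19 mm behind it (manip.grasp_offset is the distance from the TCP to the grasp point, in m); z points along the fingers, y is the line along which they close (so a half turn about z gives the same grasp; the last joint's range is limited). The gripper opens to 88 mm and grips with 3 to 60 N. Pads are 18 mm wide; open, the fingers measure 123 mm over their backs; the gripper's body (75 mm by 187 mm) begins 45 mm behind the grasp point.
Start: joints at [-1.298, 0.536, -0.004, 1.538, 0.003, 1.067, -0.071], TCP at [0.216, 0.613, 0.239] pointing down, gripper open.
Joint ranges: [-2.7, 2.7], [-0.37, 2.16], [-1.27, 1.26], [0.24, 2.4], [-1.31, 4.45], [0.19, 1.91], [-2.76, 2.76]. Speed limits (rad/s): [2.39, 2.39, 3.14, 3.14, 3.14, 3.14, 3.14].

### API

Orientations are given as a unit quaternion [w, x, y, z].
In Python, from cell import manip, hand, solver, imaging, workorder, read_time, read_joint_pos, read_dq, read_effort, read_eef_pos, read_tool_rot, read_wrist_force, read_moment, read_width, read_finger_force gives the robot as it stands. Calls block until the motion is done:
- manip.reach(position, orientation): joint-space move of the TCP to a pose.
- manip.move_linear(position, vel=0.15, attitude=None, until_force=None): straight line of the TCP; attitude=None keeps the orientation; vel is the mean speed in m/s. With until_force (N) it stops when the force on the tool has changed by that much, and returns True; else False.
- manip.set_joints(angles): joint-space move.
- hand.grip(opening, strength=None): opening from 0.0 (shut) to 1.0 (fully open); strength is the grip in N (None keeps the last); returns when the fingers have stopped.
- manip.hold(seconds).
- solver.inverse_kinematics(position, orientation): joint angles nearest the present ones, or None.
- imaging.snapshot(name): name is "scene" or "top" or "wrist"; returns a dict with "color" (400x640x3 uint8, red, green, blue), "z_map" (400x640 float32, m along the optical axis (not along the pixel's ray), 0 where there is no reading), "intrinsics" (3x3 intrinsics, pixels), "xyz" and "attitude" of the camera in the world; the wrist camera has in their place "mount" (4x4, takes a point from camera to tool coordinates, whose origin is the TCP and whose axes are the flange's). Camera axes: x right, y down, z forward; pixel columns grow to the right and rows downward; lengths in m; the calibration is good to about 2 mm. The wrist camera is an equidistant fisheye: a pixel r from the principal point sees the ray r / f radians off the axis. A picture is of the moment at which its call begins: read the wrist's pose just before it.
A pose or a line that the arm cannot do raises manip.MotionError and nothing moves.
- workorder.close_job(): hands the job in; it is judged then, once.
Readings, each from a call of its own:
- read_time(): time.
- read_joint_pos(): joint angles.
- read_dq(): joint speeds.
- read_effort(): joint torques, N m.
- read_eef_pos(): TCP position.
- read_tool_rot(): TCP orientation.
- read_wrist_force(): force on the tool from outside, world axes, zero at the start.
- read_moment(): the same for the moment, N m.
- read_width(): opening from 0.0 (shut) to 1.0 (fully open).
- read_finger_force(): force on a finger pad.
Only numpy, scipy, OpenCV 4.12 (cv2) and the standard library are available. Lean on these libraries where they do the work, as an engineer would, in place of code of your own. Each camera call takes 0.05 s, during which the arm holds its last target. There are 200 camera calls.

## Working session

There is one attempt and no reset: what is moved stays moved. The work goes in short steps, each a Python script; the robot and the scene stay as the last script left them, time stands still between calls to the robot, and variables do not carry over. Pictures are saved under pics/ and viewed, at most 14 in all, crops included, and the job is handed in when it is done.

```bash
ls; mkdir -p pics
python3 - <<'E'
from cell import *
import cv2,numpy as np
for n in ("scene","top"):
    s=imaging.snapshot(n); cv2.imwrite(f"pics/{n}0.png",s["color"][:,:,::-1]); np.savez(f"pics/{n}0.npz",**{k:np.array(v) for k,v in s.items()})
    print(n,s["intrinsics"],s["xyz"],s["attitude"])
print(read_time(),read_tool_rot(),manip.grasp_offset, read_width())
E
```

```text
pics
scene [[478.17214912   0.         331.9129939 ]
 [  0.         478.17214912 196.47776898]
 [  0.           0.           1.        ]] [-0.30173185 -1.04593583  1.01017572] [-0.4433137   0.82800733 -0.30835123  0.15098461]
top [[514.51225073   0.         312.13977745]
 [  0.         514.51225073 199.37942002]
 [  0.           0.           1.        ]] [ 0.3286932  -0.03671228  2.09971839] [-0.03964902  0.71319229 -0.69907083  0.03293461]
0.1 [-5.84828855e-05  1.68572651e-01  9.85688915e-01 -7.87509883e-04] 0.0187 0.9961527902212188
```

View pics/scene0.png

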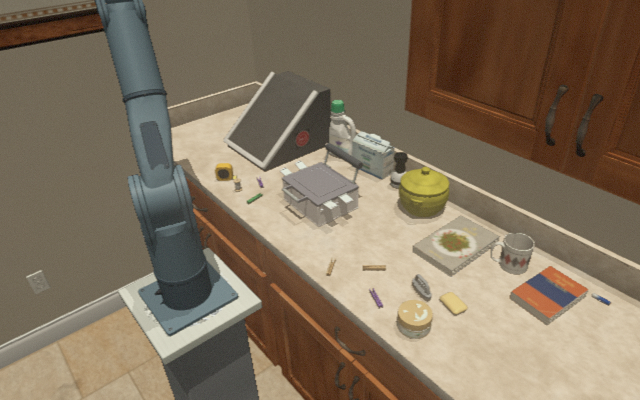

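View pics/top0.png

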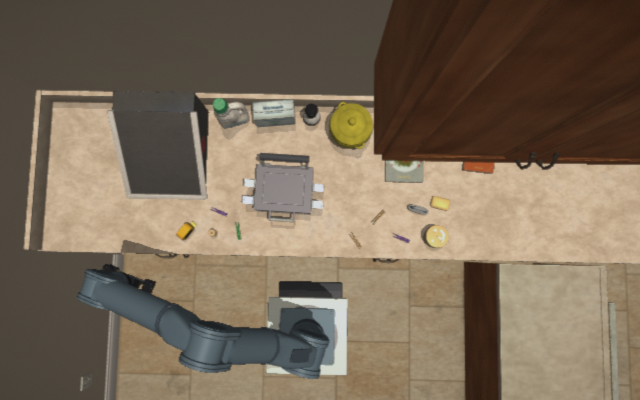

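```bash
cat > h.py <<'E'
import numpy as np, cv2
from scipy.spatial.transform import Rotation as R
def rot(q): return R.from_quat(q,scalar_first=True).as_matrix()
def ray2plane(s,uv,z):
    K=s["intrinsics"]; uv=np.atleast_2d(uv).astype(float)
    d=np.c_[(uv[:,0]-K[0,2])/K[0,0],(uv[:,1]-K[1,2])/K[1,1],np.ones(len(uv))]@rot(s["attitude"]).T
    return s["xyz"]+d*((z-s["xyz"][2])/d[:,2])[:,None]
E
python3 - <<'E'
from h import *
s=np.load("pics/top0.npz"); c=s["color"]
cv2.imwrite("pics/crop.png",cv2.resize(c[145:265,165:465],None,fx=2.6,fy=2.6,interpolation=cv2.INTER_CUBIC)[:,:,::-1])
K=s["intrinsics"];A=rot(s["attitude"])
v,u=np.mgrid[:400,:640]; Z=s["z_map"]
P=np.stack([(u-K[0,2])/K[0,0]*Z,(v-K[1,2])/K[1,1]*Z,Z],-1)@A.T+s["xyz"]
h=P[...,2]; print("counter z",np.median(h[200:240,330:420]))
m=((h>.085)&(h<.11)&(u>230)&(u<340)&(v>150)&(v<225)).astype(np.uint8)
m2=cv2.morphologyEx(m,cv2.MORPH_OPEN,np.ones((21,21)))
r=cv2.minAreaRect(np.argwhere(m2)[:,::-1].astype(np.float32)); print(r); print(ray2plane(s,cv2.boxPoints(r),.097))
m=((h>.006)&(u>180)&(u<470)&(v>190)&(v<262)).astype(np.uint8)
n,l,st,ce=cv2.connectedComponentsWithStats(m)
for i in range(1,n):
    if st[i,4]>8: print(ce[i].round(1),st[i,4],ray2plane(s,ce[i],.01).round(3),h[l==i].max().round(3),c[l==i].mean(0).round())
E
```

```text
counter z -0.0002414619746284874
((0.0, 0.0), (0.0, 0.0), 0.0)
[[1.33113266 1.28024122 0.097     ]
 [1.33113266 1.28024122 0.097     ]
 [1.33113266 1.28024122 0.097     ]
 [1.33113266 1.28024122 0.097     ]]
[193.8 195. ] 239 [[0.552 0.47  0.01 ]] 2.1 [143. 134. 122.]
[283.1 202.9] 1577 [[0.527 0.104 0.01 ]] 2.1 [147. 141. 139.]
[319.  191.2] 11 [[ 0.578 -0.042  0.01 ]] 0.095 [195. 187. 181.]
[440.4 202.9] 226 [[ 0.539 -0.537  0.01 ]] 2.1 [204. 181. 114.]
[457.4 198.8] 11 [[ 0.558 -0.606  0.01 ]] 2.1 [204. 180. 150.]
[417.4 208.9] 158 [[ 0.513 -0.444  0.01 ]] 0.064 [139. 131. 120.]
[220.6 212. ] 32 [[0.485 0.358 0.01 ]] 0.023 [124.  99. 119.]
[377.9 216.3] 54 [[ 0.48  -0.283  0.01 ]] 2.1 [169. 143. 111.]
[204.5 222.8] 12 [[0.44  0.422 0.01 ]] 0.016 [209. 187. 161.]
[401.9 221.5] 11 [[ 0.461 -0.381  0.01 ]] 0.015 [213. 190. 162.]
[186.4 230.4] 173 [[0.407 0.494 0.01 ]] 2.1 [160. 127.  50.]
[415.8 223.1] 10 [[ 0.455 -0.437  0.01 ]] 2.1 [204. 178. 148.]
[237.9 231.1] 41 [[0.408 0.284 0.01 ]] 0.024 [104. 132.  89.]
[436.2 236.2] 489 [[ 0.404 -0.519  0.01 ]] 2.1 [198. 179. 127.]
[394.1 228.1] 9 [[ 0.433 -0.349  0.01 ]] 0.015 [206. 181. 151.]
[212.3 232.6] 51 [[0.4   0.388 0.01 ]] 0.056 [178. 150. 112.]
[356.1 240.5] 36 [[ 0.38  -0.196  0.01 ]] 0.023 [168. 141. 106.]
[401.  238.8] 55 [[ 0.391 -0.377  0.01 ]] 2.1 [144. 120. 127.]
[414.7 236. ] 9 [[ 0.403 -0.433  0.01 ]] 0.017 [213. 190. 161.]
[362.  238.3] 11 [[ 0.39 -0.22  0.01]] 0.02 [204. 178. 149.]
[458.1 245.3] 15 [[ 0.369 -0.608  0.01 ]] 0.016 [210. 186. 157.]
[367.7 245.8] 9 [[ 0.36  -0.243  0.01 ]] 0.013 [197. 171. 142.]
[293.8 251.8] 13 [[0.33  0.055 0.01 ]] 2.1 [207. 183. 153.]
[456.2 255.3] 10 [[ 0.329 -0.6    0.01 ]] 2.1 [204. 178. 149.]
```

View pics/crop.png

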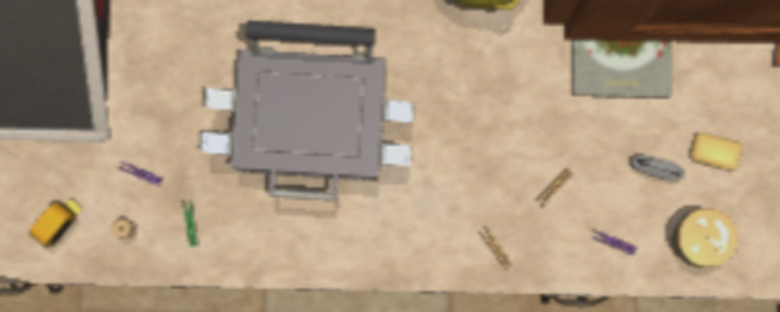

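```bash
cat >> h.py <<'E'
def wrist():
    from cell import imaging, read_eef_pos, read_tool_rot
    p,q=np.array(read_eef_pos()),read_tool_rot(); s=imaging.snapshot("wrist")
    T=np.eye(4); T[:3,:3]=rot(q); T[:3,3]=p; s["T"]=T@s["mount"]; return s
def wray(s,uv,z):
    K=s["intrinsics"]; uv=np.atleast_2d(uv).astype(float)
    x=(uv-[K[0,2],K[1,2]])/[K[0,0],K[1,1]]; r=np.linalg.norm(x,axis=1,keepdims=True)+1e-9
    d=np.c_[x/r*np.sin(r),np.cos(r)]@s["T"][:3,:3].T; o=s["T"][:3,3]
    return o+d*((z-o[2])/d[:,2])[:,None]
def wproj(s,P):
    K=s["intrinsics"]; c=(np.atleast_2d(P)-s["T"][:3,3])@s["T"][:3,:3]
    h=np.linalg.norm(c[:,:2],axis=1,keepdims=True)+1e-9
    return c[:,:2]/h*np.arctan2(h,c[:,2:])*[K[0,0],K[1,1]]+[K[0,2],K[1,2]]
def qdown(yaw):  # tool pointing down, closing axis (tool y) at angle yaw from world x (mod pi), nearest present
    from cell import read_tool_rot
    cur=R.from_quat(read_tool_rot(),scalar_first=True); best=None
    for k in (0,1):
        y=yaw+k*np.pi; ty=np.array([np.cos(y),np.sin(y),0]); tz=np.array([0,0,-1.])
        r=R.from_matrix(np.c_[np.cross(ty,tz),ty,tz]); d=(cur.inv()*r).magnitude()
        if best is None or d<best[0]: best=(d,r)
    return best[1].as_quat(scalar_first=True)
E
python3 - <<'E'
from h import *
from cell import *
s=np.load("pics/top0.npz")
f=lambda a:np.array(a)/2.6+[165,145]
C=ray2plane(s,f([(238,53),(386,60),(379,178),(231,170)]),.097); print("corners",C.round(3))
fwd=(C[0]-C[3]+C[1]-C[2])[:2]; lat=(C[0]-C[1]+C[3]-C[2])[:2]
yaw=(np.arctan2(fwd[1],fwd[0])+np.arctan2(-lat[0],lat[1]))/2
print("yaw",np.degrees(np.arctan2(fwd[1],fwd[0])),np.degrees(np.arctan2(-lat[0],lat[1])),np.linalg.norm(fwd)/2,np.linalg.norm(lat)/2, C.mean(0))
c=C.mean(0)[:2]; 
bar=c+np.array([np.cos(yaw),np.sin(yaw)])*-.124; print("bar",bar)
for n in (0,1):
  q=qdown(yaw); print(q)
print(read_joint_pos())
manip.reach([0.34 if bar[0]<.36 else bar[0]-.0,bar[1],.28],qdown(yaw))
print(read_time(),read_joint_pos().round(2) if hasattr(read_joint_pos(),'round') else read_joint_pos())
w=wrist(); print(w["mount"],w["intrinsics"]); cv2.imwrite("pics/w1.png",w["color"][:,:,::-1]); np.savez("pics/w1.npz",**{k:np.array(v) for k,v in w.items()})
E
```

```text
corners [[ 0.665  0.206  0.097]
 [ 0.659 -0.018  0.097]
 [ 0.48  -0.011  0.097]
 [ 0.487  0.211  0.097]]
yaw -1.892025839195021 -1.8071980806360468 0.1788388345184764 0.22379473128608804 [0.57274967 0.09705864 0.097     ]
bar [0.44881427 0.10106089]
[0.         0.71842752 0.69560182 0.        ]
[0.         0.71842752 0.69560182 0.        ]
[-1.29818505  0.53708645 -0.0044135   1.53876324  0.00262362  1.06732755
 -0.07121317]
2.1333 [-0.77  0.16  0.51  2.   -0.09  1.   -0.25]
[[ 1.30054303e-03 -9.53243627e-01 -3.02200092e-01  7.84164835e-02]
 [ 9.99998793e-01  9.82744585e-04  1.20366093e-03 -4.42891797e-04]
 [-8.50396607e-04 -3.02201293e-01  9.53243754e-01 -1.46900720e-01]
 [ 0.00000000e+00  0.00000000e+00  0.00000000e+00  1.00000000e+00]] [[309.70691629   0.         318.12869365]
 [  0.         309.70691629 200.68326859]
 [  0.           0.           1.        ]]
```

View pics/w1.png

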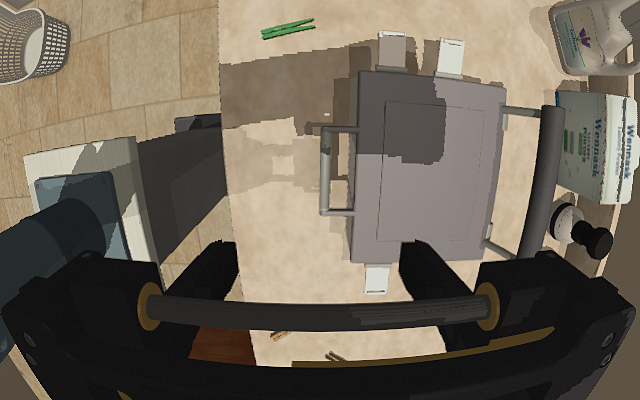

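Run:
```python
from h import *
w=dict(np.load("pics/w1.npz"))
C=wray(w,[(358.5,71.5),(507,87),(491,262),(351,262)],.097); print(C.round(4))
lat=C[0]-C[3]; fwd=C[1]-C[0]; print(np.linalg.norm(lat),np.linalg.norm(fwd),np.degrees([np.arctan2(-lat[0],lat[1]),np.arctan2(fwd[1],fwd[0])]))
print("front mid",(C[0]+C[3])/2, "barends",wray(w,[(327.5,130),(324.5,213)],.094))
print("clips",wray(w,[(394,52),(391,67),(452,57),(449,72),(377,279)],.094))
# sub-pixel edge check: brightness profile along row 171
g=w["color"].astype(int).sum(2)//3; print(g[171,310:366]); print(g[200,310:366])
```

```text
[[ 0.4943  0.2167  0.097 ]
 [ 0.6762  0.2113  0.097 ]
 [ 0.6818 -0.0185  0.097 ]
 [ 0.4857 -0.003   0.097 ]]
0.21989814029063168 0.1819852391993289 [-2.24040773 -1.71368655]
front mid [0.48998559 0.10688123 0.097     ] barends [[0.4602668  0.15420535 0.094     ]
 [0.45485409 0.06029839 0.094     ]]
clips [[ 0.53392266  0.23980941  0.094     ]
 [ 0.53011485  0.22285242  0.094     ]
 [ 0.60230309  0.23931174  0.094     ]
 [ 0.59807853  0.22146957  0.094     ]
 [ 0.51988929 -0.03136563  0.094     ]]
[159 158 157 158 156 157 157 158 160 155 100 124 137 150 159 162 147 135
 122 103  82  76  79  80  79  80  78  70 165 163 159 157 156 155 155 156
 160 158 132 102 103 104 107 104  88  63 112 134 142 144 143 142 144 142
 142 142]
[188 187 186 184 183 184 188 192 177 128 121 132 143 149 149 143 134 121
  95 127 167 168 165 164 163 161 160 161 162 162 162 162 162 162 163 169
 151  94 102 106  90  84  83  74  56 119 140 144 142 141 141 141 142 141
 141 141]
```

Run:
```python
from h import *
from cell import *
yaw=np.radians(-2)
manip.reach([.456,.075,.19],qdown(yaw))
w=wrist(); cv2.imwrite("pics/w2.png",w["color"][:,:,::-1]); np.savez("pics/w2.npz",**{k:np.array(v) for k,v in w.items()})
print(wproj(w,[[.456,.106,.097],[.49,.106,.097],[.485,0,.097],[.494,.217,.097]]),read_time())
```

```text
[[316.92896483 166.39700558]
 [359.79312735 165.19380773]
 [352.75406625 280.67416541]
 [361.68104623  25.45458664]] 2.7
```

View pics/w2.png

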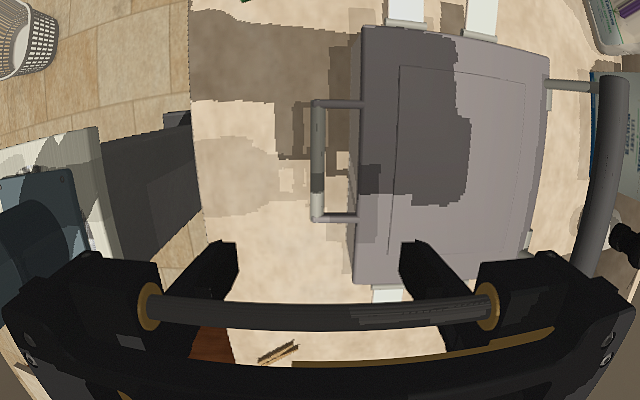

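Run:
```python
from h import *
w=dict(np.load("pics/w2.npz"))
print(wray(w,[(318.5,100),(317.5,221)],.094),wray(w,[(362,25.5),(354.5,284.5),(549,57)],.097))
print(wray(w,[(406,26.5),(480,39),(386,289)],.094))
```

```text
[[0.45898338 0.15807843 0.094     ]
 [0.45482917 0.05872298 0.094     ]] [[ 0.49424579  0.21696721  0.097     ]
 [ 0.48669529 -0.00431738  0.097     ]
 [ 0.67494794  0.21030444  0.097     ]]
[[ 0.53017811  0.21859525  0.094     ]
 [ 0.59716267  0.2150112   0.094     ]
 [ 0.51751926 -0.01360141  0.094     ]]
```

```bash
cat >> h.py <<'E'
YAW=np.radians(-2.1); F=np.array([np.cos(YAW),np.sin(YAW)]); L=np.array([-F[1],F[0]])
HINGE=np.array([.457,.1075])+.214*F; BOX=HINGE-.09*F
def bx(x,y,z): return np.r_[BOX+x*F+y*L,z]
def barp(th,dz=-.015): return bx(.09-.214*np.cos(th),0,.091+.214*np.sin(th)+dz)
E
python3 - <<'E'
from h import *
from cell import *
q=qdown(YAW); hand.grip(.27,12)
p=barp(0); manip.reach(p+[0,0,.05],q); print(BOX,read_width())
print("down hit",manip.move_linear(p,vel=.08,until_force=8),read_eef_pos()-p)
hand.grip(0,12); print("width",read_width()*88,read_finger_force(),read_wrist_force())
for th in np.linspace(0,1.6,13)[1:]:
    manip.move_linear(barp(th),vel=.12)
    print(round(th,2),np.round(read_wrist_force(),1),round(read_width()*88,1))
print(read_time())
s=imaging.snapshot("scene"); cv2.imwrite("pics/s2.png",cv2.resize(s["color"][120:320,180:480],None,fx=2,fy=2)[:,:,::-1])
E
```

```text
[0.58091672 0.10295618] 0.27227574185921866
down hit False [ 0.00029926 -0.00012332  0.00030412]
width 11.14481559301516 12.002519220113754 [-2.66100475  0.5445089   5.47116993]
0.13 [-3.2  0.2 -0.8] 11.7
0.27 [-4.5  0.3 -0.8] 11.2
0.4 [-7.   0.4  1.8] 11.3
0.53 [-10.3  -0.3   5.3] 11.5
0.67 [-16.7   0.4  10.6] 11.4
0.8 [-17.3   0.3  16.4] 11.3
0.93 [-12.9  -0.2  17.1] 11.5
1.07 [-5.6 -0.6 11.7] 11.2
1.2 [-2.9 -2.5  9.1] 11.4
1.33 [-1.5 -2.9  6.6] 11.4
1.47 [-0.4 -3.9  5.3] 11.6
1.6 [-0.  -5.8  1.5] 11.4
9.9333
```

Run:
```python
from h import *
from cell import *
hand.grip(.7); manip.move_linear(read_eef_pos()+np.array([0,0,.05]),vel=.15)
manip.reach(bx(-.20,.28,.30),qdown(YAW+np.pi/2)); 
w=wrist(); cv2.imwrite("pics/w3.png",w["color"][:,:,::-1]); np.savez("pics/w3.npz",**{k:np.array(v) for k,v in w.items()})
s=imaging.snapshot("scene"); c=cv2.resize(s["color"][120:320,200:480],None,fx=2,fy=2)[:,:,::-1]
cv2.imwrite("pics/s3.png",np.vstack([cv2.resize(w["color"],(560,350))[:,:,::-1],c])[:, :][:600]); print(read_time(),read_joint_pos(),read_eef_pos())
```

```text
13.275 [-1.48162708  0.38537256  0.81002104  1.76523268 -0.30667547  1.12240759
 -2.18158557] [0.39190147 0.38964774 0.30003521]
```

View pics/s3.png

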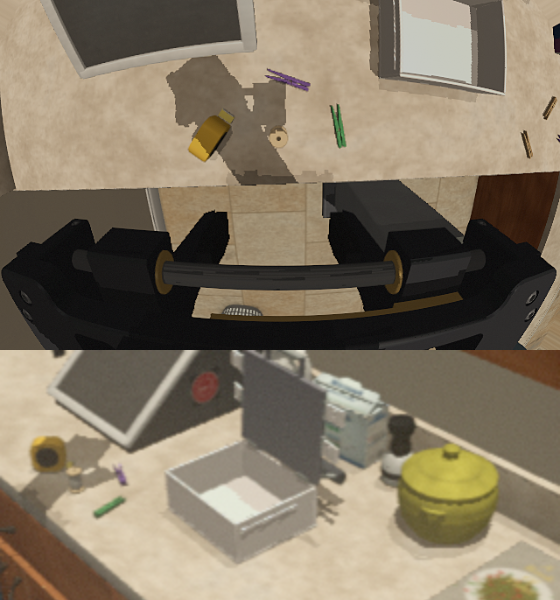

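```bash
cat >> h.py <<'E'
def findpeg(s,xy,rad=.06,zp=.010,name=None):
    t=np.linspace(0,2*np.pi,24); ring=wproj(s,np.c_[xy[0]+rad*np.cos(t),xy[1]+rad*np.sin(t),0*t])
    win=np.zeros(s["color"].shape[:2],np.uint8); cv2.fillPoly(win,[ring.round().astype(np.int32)],1)
    lab=cv2.cvtColor(np.ascontiguousarray(s["color"]),cv2.COLOR_RGB2LAB).astype(float)[...,1:]
    hsv=cv2.cvtColor(np.ascontiguousarray(s["color"]),cv2.COLOR_RGB2HSV).astype(float)
    d=np.linalg.norm(lab-np.median(lab[win>0],0),axis=2)
    sd=hsv[...,1]-np.median(hsv[...,1][win>0])
    m=(((d>11)|(sd>45))&(win>0)).astype(np.uint8); m=cv2.morphologyEx(m,cv2.MORPH_CLOSE,np.ones((5,5)))
    if name: cv2.imwrite(name,np.hstack([s["color"][:,:,::-1],cv2.cvtColor(m*255,cv2.COLOR_GRAY2BGR)])[::2,::2])
    n,l,st,ce=cv2.connectedComponentsWithStats(m); out=[]
    for i in range(1,n):
        if st[i,4]<25: continue
        P=wray(s,np.argwhere(l==i)[:,::-1],zp)[:,:2]
        (c,wh,a)=cv2.minAreaRect((P*1000).astype(np.float32))
        a=np.radians(a)+(0 if wh[0]>=wh[1] else np.pi/2)
        if 45<max(wh)<95 and min(wh)<40: out.append((np.array(c)/1000,a,max(wh),min(wh)))
    return sorted(out,key=lambda o:np.hypot(*(o[0]-xy)))
E
python3 - <<'E'
from h import *
w=dict(np.load("pics/w3.npz"))
for xy in ((.408,.284),(.485,.358)): print(findpeg(w,xy))
w=dict(np.load("pics/w1.npz"))
for xy in ((.408,.284),): print(findpeg(w,xy))
E
```

```text
[(array([0.41365482, 0.28980444]), np.float64(0.18736140545985827), 71.5593032836914, 14.406623840332031)]
[(array([0.49049341, 0.37140979]), np.float64(1.206619167738703), 72.43374633789062, 13.930981636047363)]
[(array([0.41345746, 0.28893665]), np.float64(0.18229321016835573), 71.57002258300781, 14.724471092224121)]
```

```bash
cat >> h.py <<'E'
def look(xy,rad=.06,name=None):
    from cell import manip
    manip.reach([xy[0]-.035,xy[1],.19],qdown(np.pi/2)); w=wrist(); return findpeg(w,xy,rad,name=name)
def pick(xy,slot,name=None):
    from cell import manip,hand,read_width,read_time,read_finger_force
    hand.grip(.5,25); r=look(xy,name=name) or look(xy,.1,name=name)
    if not r: print("not found"); return False
    c,a,l,wd=r[0]; print("peg",c.round(4),np.degrees(a).round(),round(l),round(wd))
    q=qdown(a+np.pi/2); manip.reach([*c,.08],q)
    print(" hit",manip.move_linear([*c,.005],vel=.12,until_force=15)); hand.grip(0,25)
    w0=read_width()*88; manip.move_linear([*c,.16],vel=.2); w1=read_width()*88
    manip.reach(bx(-.025,slot,.16),qdown(YAW+np.pi/2)); w2=read_width()*88
    print(" widths",round(w0,1),round(w1,1),round(w2,1))
    if w2<4: return False
    manip.move_linear(bx(-.025,slot,.055),vel=.15); hand.grip(.45); manip.move_linear(bx(-.025,slot,.16),vel=.2)
    print(" t",round(read_time(),1)); return True
E
python3 - <<'E'
from h import *
print(pick((.413,.289),.06))
print(pick((.490,.371),.03))
E
```

```text
peg [0.4134 0.2894] 11.0 72 13
 hit False
 widths 14.6 14.4 14.3
 t 20.1
True
peg [0.4907 0.371 ] 69.0 72 14
 hit False
 widths 14.4 14.6 14.7
 t 27.6
True
```

```bash
sed -i 's/    manip.reach(\[xy\[0\]-.035,xy\[1\],.19\],qdown(np.pi\/2)); w=wrist()/    manip.reach([max(xy[0]-.035,.385),xy[1],.19],qdown(np.pi\/2)); w=wrist()/' h.py
python3 - <<'E'
from h import *
print(pick((.385,-.193),0.0,"pics/m3.png"))
print(pick((.485,-.280),-.03,"pics/m4.png"))
print(pick((.396,-.372),-.06,"pics/m5.png"))
E
```

```text
peg [ 0.3856 -0.189 ] 36.0 71 14
 hit False
 widths 14.4 14.3 14.7
 t 35.7
True
peg [ 0.4808 -0.2795] 138.0 71 13
 hit False
 widths 14.3 14.5 14.8
 t 43.8
True
peg [ 0.3976 -0.3739] 69.0 72 15
 hit False
 widths 14.6 14.4 14.8
 t 52.8
True
```

Run:
```python
from h import *
from cell import *
manip.reach(bx(-.17,0,.30),qdown(YAW+np.pi/2))
w=wrist(); s=imaging.snapshot("top")
a=w["color"]; b=cv2.resize(s["color"][140:265,165:465],None,fx=2.13,fy=2.13)
cv2.imwrite("pics/v6.png",np.vstack([cv2.resize(a[:300],(640,300)),b[:,:639] if b.shape[1]>640 else cv2.copyMakeBorder(b,0,0,0,640-b.shape[1],0)] if b.shape[1]<=640 else [a[:300,:639],b[:,:639]])[:,:,::-1]); print(read_time())
```

```text
53.7417
```

View pics/v6.png

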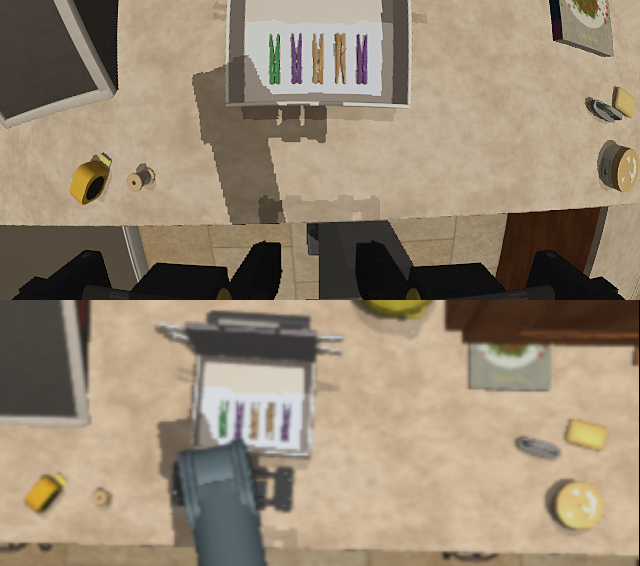

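Run:
```python
from h import *
from cell import *
hand.grip(.6,12); q=qdown(YAW); p=barp(1.65); p0=bx(-.1,0,.38)
manip.reach(p0,q); manip.reach(p+[0,0,.05],q)
print("hit",manip.move_linear(p,vel=.08,until_force=8)); hand.grip(0,12); print("w",read_width()*88)
for th in np.linspace(1.65,0.0,13)[1:]:
    manip.move_linear(barp(th),vel=.1)
    print(round(th,2),np.round(read_wrist_force(),1),round(read_width()*88,1))
hand.grip(.27); manip.hold(.3); manip.move_linear(read_eef_pos()+np.array([0,0,.1]),vel=.12)
print(read_time(),read_wrist_force())
manip.reach(bx(-.17,0,.30),qdown(YAW+np.pi/2))
w=wrist(); cv2.imwrite("pics/w7.png",w["color"][:300,:,::-1]); np.savez("pics/w7.npz",**{k:np.array(v) for k,v in w.items()})
```

```text
hit False
w 11.392219334199645
1.51 [0.9 1.5 0.7] 11.4
1.38 [-0.4  2.6  2.3] 11.5
1.24 [1.7 4.8 1.4] 11.3
1.1 [-0.3  5.2  1.5] 11.5
0.96 [-0.6  5.6  1. ] 11.7
0.82 [-0.6  5.3 -0.1] 11.4
0.69 [-1.1  5.5  1.9] 11.5
0.55 [-1.1  5.8  0.4] 11.4
0.41 [-1.2  5.1  0.7] 11.6
0.28 [-1.5  5.2 -0.4] 11.6
0.14 [-2.4  4.8  0.5] 11.7
0.0 [-2.4  5.  -1. ] 11.0
67.1083 [-0.57754176  0.40138604 -0.34165356]
```

View pics/w7.png

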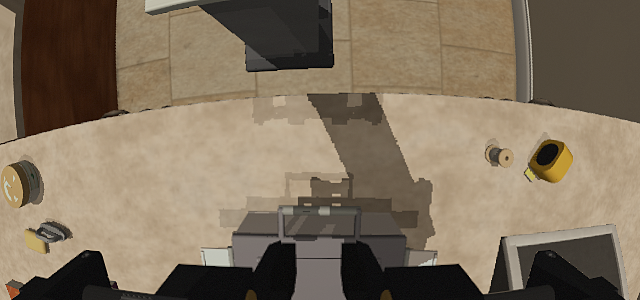

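```bash
cat >> h.py <<'E'
def clip(x,s,half=.0175,r=.032):
    from cell import manip,hand,read_eef_pos,read_time,read_wrist_force
    P=lambda ph: bx(x,s*(.116+half+r*np.cos(ph)+.003*np.sin(ph)),.091-r*np.sin(ph)+.003*np.cos(ph))
    q=qdown(YAW+np.pi/2); manip.reach(P(0)+[0,0,.07],q); manip.move_linear(P(0)+[0,0,.012],vel=.15)
    fs=[]
    for ph in np.linspace(.15,1.4,6):
        h=manip.move_linear(P(ph),vel=.08,until_force=25); fs.append((bool(h),np.round(read_wrist_force(),1).tolist()))
        if h: break
    e=P(1.4); g=e-np.r_[s*.025*L,0]; h=manip.move_linear(g,vel=.03,until_force=8)
    d=(np.array(read_eef_pos())[:2]-BOX)@L; print("x",x,s,fs[::2],"push",h,"y end",round(d,4),np.round(read_wrist_force(),1))
    c=np.array(read_eef_pos()); manip.move_linear(c+np.r_[s*.03*L,0],vel=.15); manip.move_linear(c+np.r_[s*.03*L,.09],vel=.2); print(" t",read_time())
E
python3 - <<'E'
from h import *
from cell import *
hand.grip(0,20); print(read_width())
clip(-.057,1)
w=wrist(); cv2.imwrite("pics/w8.png",w["color"][:,:,::-1])
E
```

```text
0.004611711011491214
x -0.057 1 [(False, [0.9, 0.0, -0.5]), (False, [-0.4, 0.7, -0.6]), (False, [0.9, -0.0, 0.7])] push True y end 0.1354 [-0.4  1.7  1.4]
 t 73.2583
```

View pics/w8.png

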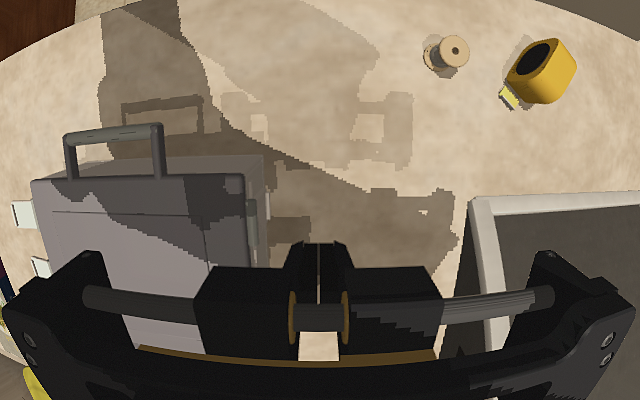

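Run:
```python
from h import *
from cell import *
clip(.011,1)
manip.move_linear(np.r_[read_eef_pos()[:2],.25],vel=.25); manip.reach(bx(-.03,0,.25),qdown(YAW+np.pi/2))
clip(-.057,-1); clip(.011,-1)
manip.move_linear(np.r_[read_eef_pos()[:2],.25],vel=.25)
manip.reach(bx(-.12,-.28,.30),qdown(YAW+np.pi/2)); a=wrist()["color"]
s=imaging.snapshot("scene")["color"][150:250,240:400]; t=imaging.snapshot("top")["color"][140:265,165:465]
cv2.imwrite("pics/v9.png",np.vstack([cv2.resize(a,(480,300)),np.hstack([cv2.resize(s,(240,150)),cv2.resize(s,(240,150))])])[:, :,::-1]) if 0 else None
S=cv2.resize(s,(480,300),interpolation=cv2.INTER_CUBIC)
cv2.imwrite("pics/v9.png",np.hstack([np.vstack([cv2.resize(a,(480,300)),S]),cv2.resize(np.rot90(t),(250,600))])[:,:,::-1]); print(read_time())
```

```text
x 0.011 1 [(False, [-0.2, -0.8, 0.5]), (False, [0.6, 0.3, -0.3]), (False, [-0.0, -0.1, 0.0])] push True y end 0.1348 [1.1 2.6 1.1]
 t 77.2333
x -0.057 -1 [(False, [0.1, 0.5, -0.3]), (False, [0.2, -0.2, 0.4]), (False, [1.0, 0.6, 1.3])] push True y end -0.1345 [ 0.3 -0.7  1.1]
 t 82.8167
x 0.011 -1 [(False, [0.6, 0.3, 0.3]), (False, [-0.9, 0.5, 0.8]), (False, [-0.5, -0.2, 0.0])] push True y end -0.1352 [-0.3 -1.5  0.9]
 t 86.7417
88.1917
```

View pics/v9.png

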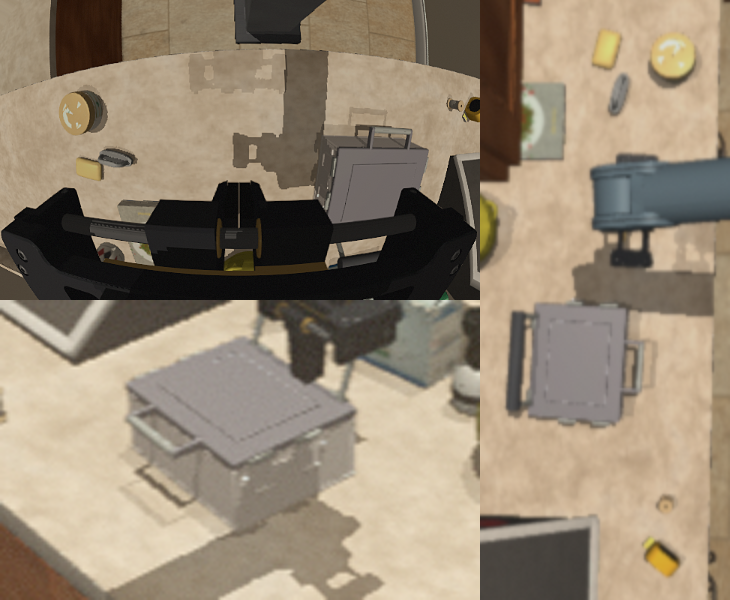

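```bash
python3 -c "
from cell import *
print(workorder.close_job(),read_time())"
```

```text
the job is handed in; nothing more can be done
the job is handed in; nothing more can be done
```

All five pegs are in the box, the lid is shut, all four clips are pressed down flat, and the other items look undisturbed; I handed the job in at about 88 s of robot time.

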